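Load a tube rack past the drop gate

ROBOT

A 6-joint arm with a two-finger parallel gripper is mounted at the origin on the work surface. World frame = base frame: x ahead of the robot, y to its left, z up, the work surface at z = 0. Lengths are in mm, angles in rad, forces in N, time in s.
With the tool pointing down it reaches from about 275 to 750 mm from the base axis. Payload 10.2 kg.
Tool frame: the origin (TCP) lies midway between the tips of the shut fingers; the grasp point (between the pads) lies 19 mm behind it; z points along the fingers, y is the line along which they close (so a half turn about z gives the same grasp; the last joint's range is limited). The gripper opens to 85 mm and grips with 20 to 120 N. Pads are 22 mm wide; open, the fingers measure 114 mm over their backs; the gripper's body (76 mm by 85 mm) begins 54 mm behind the grasp point. The pads swing forward as they close: fully open they stand 13 mm farther back than shut.
Start: joints at [1.096, 0.313, 1.498, -0, 1.331, -0.223], TCP at [130.815, 508.447, 231.294] pointing down, gripper open.
Joint ranges: [-2.94, 2.94], [-0.97, 2.17], [0.19, 2.56], [-1.23, 4.37], [0.02, 3.11], [-2.88, 2.88]. Speed limits (rad/s): [2.39, 2.39, 3.01, 3.14, 3.14, 3.14].

INTERFACE

Orientations are given as a unit quaternion [w, x, y, z].
In Python, from rig import ctrl gives the robot as it stands.
- The arm moves only by the tool send_rows, never from a script. Its argument "targets" is a list of rows, each a list of 7 numbers: the closure, from -1 (fully open) to 1 (shut), so that 0 is half open, then the shift along the tool's x, y, z in m, then the turn, a rotation vector about the tool's x, y, z in rad. In form: [[claw, dx, dy, dz, ax, ay, az], ...]. A call has exactly 10 rows; each row shifts and turns the commanded pose from where the row before left it, along the tool's axes as they then stand; what a row does not reach is not made up. A row lasts 1/8 s, in which the tool goes at most 62.5 mm and 10.7 degrees, less where a joint would pass 70% of its speed; a pose out of reach is approached as far as the arm can. A call with a gripper value outside its range is refused whole. The fingers move at their own pace and stop on an object; "squeeze" is the grip in N (left out, the last holds). Time passes only in rows, so rows that do not move let the fingers close, or fill a call up. It gives the time, the measured TCP pose, the force, the opening and the grip force at its end, in the units of the state.
- ctrl.sense(): the state, without advancing time (a new reading comes with each control period).
- ctrl.capture(name): name is "scene" or "side" or "wrist"; returns a dict with "img" (384x512x3 uint8, red, green, blue), "camera_matrix" (3x3 intrinsics, pixels), "R" (3x3) and "t" (3): a world point X has camera coordinates R X + t. Camera axes: x right, y down, z forward; pixel columns grow to the right and rows downward; lengths in mm; the calibration is good to about 2 mm. The wrist camera is an equidistant fisheye: a pixel r from the principal point sees the ray r / f radians off the axis. A picture is of the moment at which its call begins. There is no depth.
- ctrl.finish_job(): hands the job in; it is judged then, once.
Trained networks look in a picture, given as the dict that the camera call returned (one of the last four; its "shot" number tells which), for a name from the list of things; names that differ only in an ending like _2 or _b are one class to them, and where a whole thing is asked for, a point or a joint stands for the part that bears it (a point fixed in the world has none). Each returns a list of dicts, best first, with "score" (0 to 1); they miss things now and then, are a little off and sometimes report something else, mostly with a low value. They report only what shows in the picture. A call takes as long as a camera call. They do not tell look-alikes from the thing itself.
- ctrl.boxes_of(query, picture): "extent" ([left, top, width, height] in pixels, round what is visible of it).
- ctrl.landmark_of(query, picture): "point" ([column, row] in pixels: a listed point, or the origin of a listed thing).
The state is a dict: "time_s": time; "joints": joint angles; "dq": joint speeds; "tau": joint torques, N m; "eef_pos": TCP position; "ee_rot": TCP orientation; "force": force on the tool from outside, world axes, zero at the start; "wrist_torque": the same for the moment, N m; "grip_width": opening from 0.0 (shut) to 1.0 (fully open); "grip_force": force on a finger pad.
Only numpy, scipy, OpenCV 4.12 (cv2) and the standard library are available. Lean on these libraries where they do the work, as an engineer would, in place of code of your own. Each camera call takes 0.05 s, during which the arm holds its last target. There are 200 camera calls.

TASK

Load the rack of tubes into the tube reader: press the loader's finger bar with one fingertip so that the gate drops into the lane floor, and while you keep it down push the rack along the lane with the other finger, over the gate, until it is fully home against the end stop. Then take the hand away so that the gate springs up behind the rack. Only push the rack, never lift or tip it, do not let the gate up while the rack is over it, and leave everything else where it is.

Things in the scene. Friction and masses are not known exactly. Their poses are not given: they have to be found in the camera images.
- loader: Fixed rack loader with two lanes and a grey tube reader at its end. Origin: at bench height under the gate blade, on the feed lane's middle line. x: the way racks travel, into the reader; y: across, to the side with the finger bar; z up. The reader's face is at x = +95 mm, its top 211 mm high; its mouth over the lanes reaches up to 116 mm above the bench.
- lane_start (a point): Middle of the feed lane's floor at its open outer end (loader x = -230 mm). The feed lane is a straight aluminium channel, floor 46 mm above the bench, 52 mm wide between rails 4 mm thick whose tops are 58 mm above the bench; it ends at a stop at loader x = +112 mm. The return lane, alike but without gate, runs beside it at loader y = -56 mm.
- gate (a joint): Angle of the drop gate, a steel frame hinged along the loader's -y edge: 0 = up (sprung to this), 0.20 = finger bar fully down on its stop. Its blade, 4 mm thick, crosses the feed lane at loader x = 0 and stands 10 to 16 mm above the floor when up; from 0.14 it is below the floor: keep 0.16 or more while the rack is over it. The bar needs 2 N to start, 4 N at the bottom.
- bar (a point): Middle of the top face of the finger bar, a flat steel strip beside the feed lane, part of the gate: 250 mm along the lane (loader x -215 to +35 mm), 34 mm wide (y 36 to 70 mm), 4 mm thick. Gate up, its top is 81 mm above the bench; fully pressed about 51 mm, and 9 mm farther out in y. Press it anywhere along its length; a fingertip can slide along it.
- rack: Ivory tube rack to be loaded, in the feed lane before the gate, ten capped tubes fixed in it: 100 mm long (its x axis, along the lane, pointing to the reader), 46 mm wide, block 34 mm high, cap tops 46 mm. Origin: centre of its underside. 0.1 to 0.2 kg. Its flat rear end (x = -50 mm) is the face to push on.
- home (a point): Point on the feed lane's floor where the rack's origin lies when the rack is fully home, its front against the end stop. Its rear end is then 12 mm past the middle of the gate blade.
- spare_rack: An empty ivory rack of the same size (100 x 46 x 34 mm) parked in the return lane; to be left alone. Origin in the centre of its underside.
- spray: White spray bottle, 76 mm across, 213 mm high, standing; to be left alone. Origin in the centre of its underside.
- dishes: Stack of three clear culture dishes, 91 mm across, 46 mm high; to be left alone. Origin in the centre of its underside.
- forceps: Steel forceps lying on the bench, 140 mm long, 7 mm high; to be left alone. Origin in the middle of its underside.
- marker: Blue marker pen with a grey cap, lying, 128 mm long, 13 mm thick; to be left alone. Origin in the middle of its underside.
- tip_box: Grey pipette-tip box with a clear lid, 124 x 86 x 67 mm; to be left alone. Origin in the centre of its underside.
- freezer_box: Cardboard freezer box, 133 x 133 x 52 mm; to be left alone. Origin in the centre of its underside.
Mind the look-alikes: they are no part of the job. Leave any black, blue or pink look-alike of the rack alone.

How it is judged (in metres and radians):
On the way, in this order (a step that is already met when the one before it is completed fails the run):
1. the gate is pressed down while the rack still stands before it (value of joint gate above 0.145 rad and x of rack in the frame of loader below -0.047 m), for 0.1 s.
2. the rack is past the gate, which is still held down (value of joint gate above 0.145 rad and x of rack in the frame of loader above 0.05 m), for 0.1 s.
At the end, for the whole second after the job is handed in: The rack stands flat at rest in the feed lane with its front within 5 mm of the end stop, and the gate is fully up behind it (angle under 0.02) (x of rack in the frame of loader above 0.057 m and distance between rack and home below 0.007 m and angle between rack's own z axis and vertical below 0.05 rad and linear speed of rack below 0.01 m/s and value of joint gate below 0.02 rad); the robot touches nothing.
It fails at once if the gate is let up (angle under 0.145) while the rack is over it (x of rack in the frame of loader between -0.047 and 0.047 m and value of joint gate below 0.145 rad).
It fails at once if the rack is lifted more than 8 mm off the lane floor, or tipped (z of rack in the frame of loader above 0.054 m or angle between rack's own z axis and vertical above 0.2 rad).
It fails at once if the parked rack or another bystander is moved more than 20 mm (distance of any of spare_rack, spray, dishes, forceps, marker, tip_box, freezer_box from where it was at the start of the episode above 0.02 m).
It also fails if it takes over 54 s, if anything falls off the work surface, if the arm or the gripper's body presses on something with over 40 N, if the wrist force passes 120 N, or if a joint passes its speed limit or range.

## Working session

There is one attempt and no reset: what is moved stays moved. The work goes in short steps, Python scripts to look and compute and a tool call to move; the robot and the scene stay as the last step left them, time stands still between calls to the robot, and variables do not carry over. Pictures are saved under pics/ and viewed, at most 10 in all, crops included, and the job is handed in when it is done.

Besides the shell and the picture viewer there is one more tool, called after "Call:" as a command line: name --pt "numbers of a row" for each row, then --argument value for the rest. send_rows: Moves the arm, as the interface text tells. Its arguments: {"type":"object","properties":{"targets":{"type":"array"},"squeeze":{"type":"number"}},"required":["targets"]}

```bash
mkdir -p pics; cat > h.py <<'E'
import numpy as np, cv2
from rig import ctrl
def ray(p,uv):
    K=p["camera_matrix"];R=np.array(p["R"]);t=np.array(p["t"])
    d=np.array([(uv[0]-K[0][2])/K[0][0],(uv[1]-K[1][2])/K[1][1],1.])
    return -R.T@t, R.T@d
def onz(p,uv,z):
    c,d=ray(p,uv); return c+d*(z-c[2])/d[2]
def proj(p,X):
    q=np.array(p["R"])@np.array(X,float)+np.array(p["t"]); K=np.array(p["camera_matrix"]); q=K@q; return q[:2]/q[2]
E
python3 - <<'E'
from h import *
ps={n:ctrl.capture(n) for n in("scene","side")}
cv2.imwrite("pics/a.png",np.hstack([ps["scene"]["img"]])[:,:,::-1]); cv2.imwrite("pics/b.png",ps["side"]["img"][:,:,::-1])
for n,p in ps.items():
    print(n,"cam",(-np.array(p["R"]).T@np.array(p["t"])).round())
    for q,z in [("loader",0),("lane_start",46),("bar",81),("home",46),("rack",46),("spare_rack",46),("gate",46)]:
        try:
            for r in ctrl.landmark_of(q,p)[:3]: print(q,round(r["score"],2),np.round(r["point"]),onz(p,r["point"],z).round())
        except Exception as e: print(q,e)
print(ctrl.sense())
E
```

```text
scene cam [1048. -289.  694.]
loader 0.87 [159. 237.] [482. -62.   0.]
lane_start 0.98 [250. 189.] [538. 169.  46.]
bar 0.92 [202. 217.] [560.   9.  81.]
home 0.78 [131. 231.] [ 463. -114.   46.]
home 0.26 [173. 274.] [ 619. -107.   46.]
rack 0.91 [202. 146.] [319. 185.  46.]
rack 0.84 [286. 272.] [764.  63.  46.]
rack 0.7 [289. 341.] [867. -36.  46.]
spare_rack 0.82 [188. 198.] [462.  37.  46.]
gate it knows: bar, dishes, forceps, freezer_box, home, lane_start, loader, marker, rack, spare_rack, spray, tip_box
side cam [500. 919. 821.]
loader 0.6 [276. 152.] [486. -73.  -0.]
lane_start 0.79 [256. 194.] [535. 162.  46.]
bar 0.83 [253. 148.] [554.  12.  81.]
bar 0.57 [225. 182.] [619. 157.  81.]
home 0.65 [285. 136.] [ 460. -100.   46.]
home 0.44 [217. 139.] [672. -69.  46.]
home 0.18 [307. 277.] [406. 412.  46.]
rack 0.92 [266. 159.] [516.  14.  46.]
rack 0.92 [358. 229.] [274. 262.  46.]
rack 0.81 [158. 160.] [830.  43.  46.]
spare_rack 0.69 [288. 167.] [450.  46.  46.]
gate it knows: bar, dishes, forceps, freezer_box, home, lane_start, loader, marker, rack, spare_rack, spray, tip_box
{'time_s': 0.7, 'joints': array([ 1.09561119e+00,  3.12887298e-01,  1.49771364e+00, -2.30672404e-05,
        1.33099985e+00, -2.23406082e-01]), 'dq': array([ 0.00160439, -0.00020785, -0.0011946 , -0.00171663,  0.00163895,
       -0.00276699]), 'tau': array([-9.10190920e-04, -4.12107038e+01, -2.59869128e+01, -2.55342948e-04,
        5.40090823e-04,  1.09872619e-05]), 'eef_pos': array([130.81197091, 508.44102958, 231.29553914]), 'ee_rot': array([ 9.13564623e-06,  1.25554551e-01,  9.92086717e-01, -7.65439164e-06]), 'force': array([ 0.39664943,  0.08644954, -0.21449644]), 'wrist_torque': array([ 0.0142651 , -0.0128309 , -0.03276452]), 'grip_force': 0.0, 'grip_width': 1.003873882112961}
```

View pics/a.png

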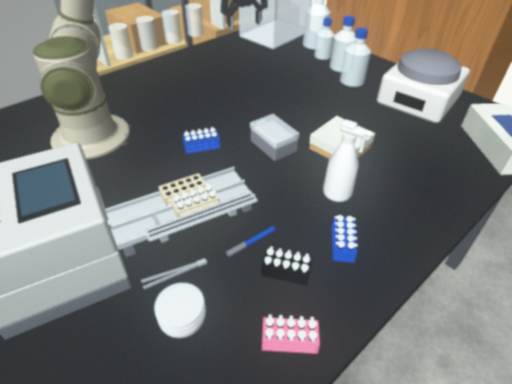

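View pics/b.png

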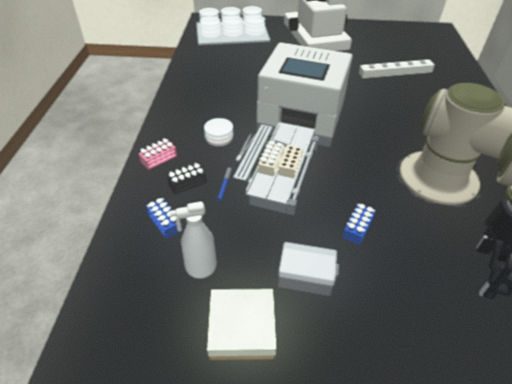

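The ivory rack with white caps (scene ~(195,197), side ~(270,157)) is in the feed lane on the bar's side. The empty ivory one with dark holes (scene ~(180,188), side ~(291,160)) is the spare, in the return lane. The blue, black and pink ones at scene (201,140), (345,238), (286,265) and (290,335) are look-alikes. Next I fit the loader pose and confirm it in a crop.

```bash
cat > fit.py <<'E'
from h import *
from scipy.optimize import least_squares
P={"loader":(0,0,0),"lane_start":(-230,0,46),"bar":(-90,53,81),"home":(62,0,46)}
def L2W(f,X):
    c,s=np.cos(f[2]),np.sin(f[2]); X=np.array(X,float)
    return np.array([f[0]+c*X[0]-s*X[1],f[1]+s*X[0]+c*X[1],X[2]])
E
python3 - <<'E'
from fit import *
ps=[ctrl.capture("scene"),ctrl.capture("side")]
obs=[];rk=[]
for i,p in enumerate(ps):
    for q in P:
        r=ctrl.landmark_of(q,p)[0]; obs.append((p,P[q],np.array(r["point"]),q))
    for r in ctrl.landmark_of("rack",p)+ctrl.landmark_of("spare_rack",p): print(i,"rack",round(r["score"],2),np.round(r["point"],1))
    for q in("rack","spare_rack"):
        for r in ctrl.boxes_of(q,p): print(i,q,"box",round(r["score"],2),np.round(r["extent"]))
fun=lambda f:np.concatenate([proj(p,L2W(f,X))-uv for p,X,uv,q in obs])
s=least_squares(fun,[478,-50,-1.84],loss="soft_l1",x_scale=[1,1,.01])
f=s.x;print(f,np.round(s.fun.reshape(-1,2),1).tolist())
np.save("f.npy",f)
out=[]
for p,(a,b) in zip(ps,[((90,140),180),((210,100),110)]) :
    k=4 if b==180 else 6
    w,h=(180,130) if b==180 else (120,125)
    im=cv2.resize(p["img"][a[1]:a[1]+h,a[0]:a[0]+w],None,fx=k,fy=k,interpolation=cv2.INTER_CUBIC)[:,:,::-1].copy()
    D=lambda X:tuple(int(v) for v in ((proj(p,L2W(f,X))-a)*k+k/2))
    for c,col in [([(-230,26,58),(90,26,58),(90,-26,58),(-230,-26,58)],(0,0,255)),([(-215,36,81),(35,36,81),(35,70,81),(-215,70,81)],(0,255,0)),([(0,-26,58),(0,26,58)],(255,0,0)),([(-150,-23,80),(-50,-23,80),(-50,23,80),(-150,23,80)],(255,0,255))]:
        cv2.polylines(im,[np.array([D(x) for x in c])],True,col,1)
    out.append(im)
cv2.imwrite("pics/c1.png",out[0]);cv2.imwrite("pics/c2.png",cv2.resize(out[1],(576,600)))
E
```

```text
0 rack 0.83 [201.9 146. ]
0 rack 0.78 [195.2 208.9]
0 rack 0.73 [287.5 339.8]
0 rack 0.68 [339.6 239.1]
0 rack 0.6 [286.2 270. ]
0 rack 0.76 [186.5 197.6]
0 rack box 0.89 [184. 127.  37.  28.]
0 rack box 0.77 [262. 251.  51.  35.]
0 rack box 0.69 [261. 316.  55.  34.]
0 rack box 0.58 [332. 211.  25.  50.]
0 rack box 0.56 [173. 186.  47.  32.]
0 spare_rack box 0.77 [160. 172.  46.  33.]
1 rack 0.95 [158.4 158.2]
1 rack 0.73 [266.7 161.8]
1 rack 0.67 [189.  180.6]
1 rack 0.66 [357.5 229.2]
1 rack 0.64 [163.8 221. ]
1 rack 0.93 [288.2 164.6]
1 rack box 0.97 [139. 140.  38.  27.]
1 rack box 0.85 [260. 140.  22.  38.]
1 rack box 0.71 [146. 199.  32.  39.]
1 rack box 0.66 [343. 205.  32.  41.]
1 rack box 0.65 [170. 164.  41.  33.]
1 rack box 0.58 [277. 146.  28.  31.]
1 spare_rack box 0.64 [277. 146.  26.  31.]
[485.31461289 -58.18233737  -1.81985685] [[1.1, -0.0], [-0.1, -0.3], [-1.0, -3.3], [0.8, 0.7], [1.6, 1.0], [-2.6, -1.3], [50.2, -115.7], [-2.5, -0.7]]
```

View pics/c1.png

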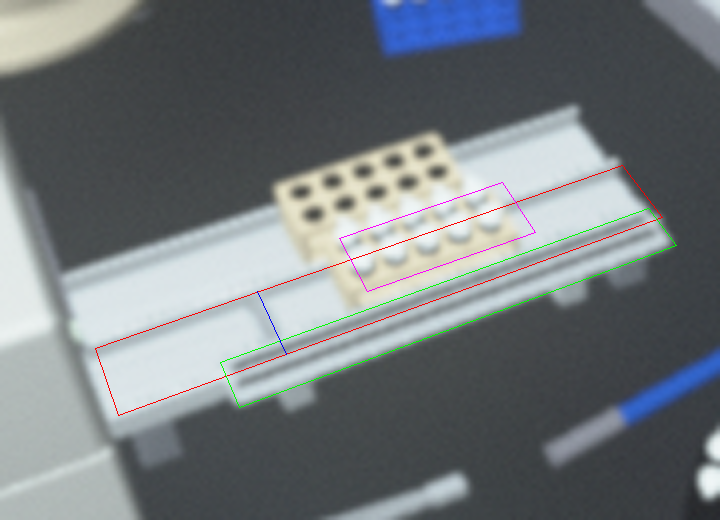

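View pics/c2.png

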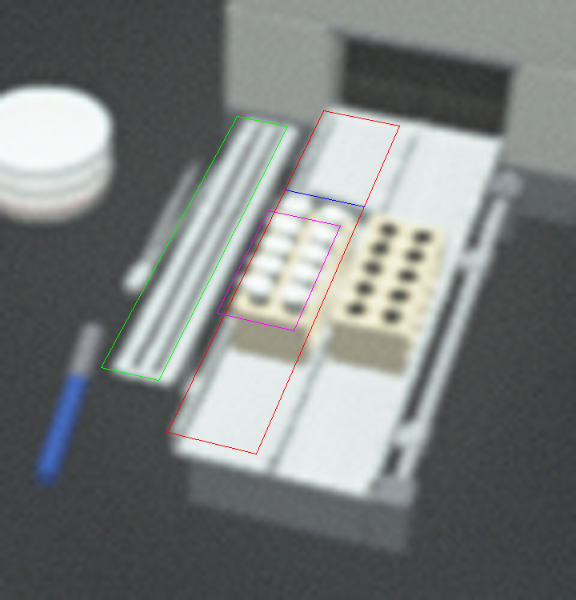

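The overlay confirms it: the capped ivory rack stands in the feed lane and the empty one in the return lane. The rack origin is near loader x ≈ -98. I'll go above it and refine with the wrist camera.

Call:
send_rows --pt "-0.3 -0.05 -0.0355 -0.005 0 0 0" --pt "-0.3 -0.05 -0.0355 -0.005 0 0 0" --pt "-0.3 -0.05 -0.0355 -0.005 0 0 0" --pt "-0.3 -0.05 -0.0355 -0.005 0 0 0" --pt "-0.3 -0.05 -0.0355 -0.005 0 0 0" --pt "-0.3 -0.05 -0.0355 -0.005 0 0 0" --pt "-0.3 -0.05 -0.0355 -0.005 0 0 0" --pt "-0.3 -0.05 -0.0355 -0.005 0 0 0" --pt "-0.3 -0.05 -0.0355 -0.005 0 0 0" --pt "-0.3 -0.05 -0.0355 -0.005 0 0 0"

```text
time_s: 2.85
eef_pos: [527.7, 38.2, 281.6]
ee_rot: [0.0, 0.126, 0.992, 0.0]
force: [0.8, 0.7, 0.0]
grip_width: 0.654
grip_force: 0.0
```

Call:
send_rows --pt "-0.3 0 0 0 0 0 0.174" --pt "-0.3 0 0 0 0 0 0.174" --pt "-0.3 0 0 0 0 0 0.174" --pt "-0.3 0 0 0 0 0 0.174" --pt "-0.3 0 0 0 0 0 0.174" --pt "-0.3 0 0 0 0 0 0.174" --pt "-0.3 0 0 0 0 0 0.174" --pt "-0.3 0 0 0 0 0 0.174" --pt "-0.3 0 0 0 0 0 0.174" --pt "-0.3 0 0 0 0 0 0"

```text
time_s: 4.1
eef_pos: [526.6, 40.1, 281.3]
ee_rot: [-0.0, 0.788, 0.615, -0.0]
force: [-0.8, -0.4, 0.4]
grip_width: 0.653
grip_force: 0.0
```

```bash
cat >> fit.py <<'E'
def fproj(p,X):
    q=np.array(p["R"])@np.array(X,float)+np.array(p["t"]); K=np.array(p["camera_matrix"])
    r=np.hypot(q[0],q[1]); th=np.arctan2(r,q[2]); return np.array([K[0,0]*th*q[0]/r+K[0,2],K[1,1]*th*q[1]/r+K[1,2]])
def W2L(f,X):
    c,s=np.cos(f[2]),np.sin(f[2]); d=np.array(X[:2])-f[:2]
    return np.array([c*d[0]+s*d[1],-s*d[0]+c*d[1],X[2]])
def state(f):
    s=ctrl.sense(); w,x,y,z=s["ee_rot"]
    ty=np.arctan2(1-2*(x*x+z*z),2*(x*y-w*z))
    print("t",s["time_s"],"L",W2L(f,s["eef_pos"]).round(1),"yawerr",round(ty-(f[2]+np.pi/2),4),"q",np.round(s["ee_rot"],4),"F",s["force"].round(1),"grip",s["grip_width"],s["grip_force"])
def overlay(p,f,rx,name,crop=None,k=1.5):
    a=(0,0)
    im=p["img"][:,:,::-1]
    if crop: a=crop[:2]; im=im[crop[1]:crop[3],crop[0]:crop[2]]
    im=cv2.resize(im,None,fx=k,fy=k,interpolation=cv2.INTER_CUBIC).copy()
    D=lambda X:(fproj(p,L2W(f,X))-a)*k+k/2
    for c,col in [([(-230,30,58),(90,30,58),(90,-26,58),(-230,-26,58)],(0,0,255)),([(-215,36,81),(35,36,81),(35,70,81),(-215,70,81)],(0,255,0)),([(0,-26,56),(0,26,62)],(255,0,0)),([(rx-50,-23,80),(rx+50,-23,80),(rx+50,23,80),(rx-50,23,80)],(255,0,255))]:
        pts=np.array(c+c[:1],float); d=np.concatenate([np.linspace(u,v,20) for u,v in zip(pts[:-1],pts[1:])])
        cv2.polylines(im,[np.array([D(x) for x in d]).astype(int)],False,col,1)
    cv2.imwrite(name,im)
E
python3 - <<'E'
from fit import *
f=np.load("f.npy"); state(f)
p=ctrl.capture("wrist"); np.save("w.npy",p,allow_pickle=True)
for q in list(P)+["rack","spare_rack"]:
    for r in ctrl.landmark_of(q,p)[:3]: print(q,round(r["score"],2),np.round(r["point"],1), fproj(p,L2W(f,P.get(q,(-98,0,46)))).round(1))
overlay(p,f,-98,"pics/d.png")
E
```

```text
t 4.1 L [-105.4   15.8  281.3] yawerr 0.0036 q [-0.      0.7884  0.6152 -0.    ] F [-0.8 -0.4  0.4] grip 0.6532116206992058 0.0
loader 0.82 [244.2 218.1] [245.6 215.1]
lane_start 0.63 [240.7  58.8] [243.6  57.8]
bar 0.72 [286.2 173. ] [286.8 173.9]
bar 0.62 [375.5 229.2] [286.8 173.9]
home 0.9 [243.2 265.8] [245.1 264.8]
rack 0.79 [240.7 166. ] [243.8 160.4]
rack 0.76 [389.2  87.6] [243.8 160.4]
rack 0.66 [201.3 170.3] [243.8 160.4]
spare_rack 0.72 [200.7 171.5] [243.8 160.4]
spare_rack 0.55 [246.2 216.4] [243.8 160.4]
spare_rack 0.44 [243.9 263.2] [243.8 160.4]
```

View pics/d.png

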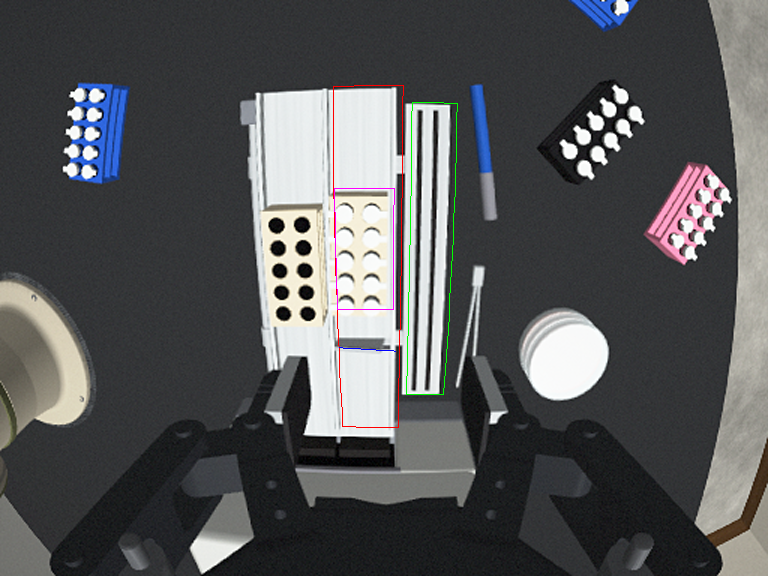

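The wrist view shows the capped rack at (362,250) and the gate blade at (362,345), with the bar's corners at about (409,103), (452,103) and (440,392). The fit is 2–3 mm off in y. I'll refine it.

```bash
python3 - <<'E'
from fit import *
f=np.load("f.npy"); p=np.load("w.npy",allow_pickle=True).item()
o=[((-215,36,81),(409,103)),((-215,70,81),(452,103)),((35,70,81),(440,392))]
o=[(X,np.array(u)/1.5-.25) for X,u in o]+[(P["loader"],(244.2,218.1)),(P["lane_start"],(240.7,58.8)),(P["home"],(243.2,265.8)),(P["bar"],(286.2,173))]
s=least_squares(lambda f:np.concatenate([fproj(p,L2W(f,X))-u for X,u in o]),f,loss="soft_l1",x_scale=[1,1,.01])
f=s.x; print(f,s.fun.reshape(-1,2).round(1).tolist()); np.save("f.npy",f); state(f)
r=least_squares(lambda v:fproj(p,L2W(f,(v[0],v[1],80)))-np.array((362,193))/1.5,[-148,0]).x; print("rear",r)
overlay(p,f,r[0]+50,"pics/e.png",(150,40,350,310),2.2)
E
```

```text
[482.96934686 -58.3206281   -1.81607165] [[-0.9, -0.4], [0.4, 0.4], [0.6, 1.5], [-0.0, -2.6], [0.4, -0.4], [0.5, -0.6], [-1.5, 1.3]]
t 4.45 L [-106.1   18.4  281.3] yawerr -0.0006 q [-0.      0.7885  0.6151 -0.    ] F [-0.1 -0.3  1.3] grip 0.6505565372007608 0.0
rear [-144.70948547    1.6152356 ]
```

View pics/e.png

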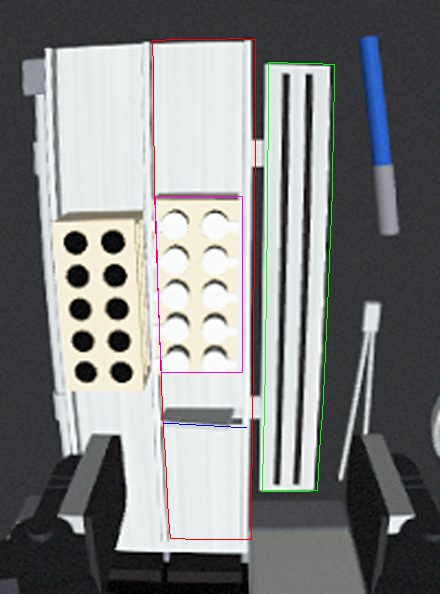

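Call:
send_rows --pt "-0.3 0.031 0.0033 0.02 0 0 0" --pt "-0.3 0.031 0.0033 0.03 0 0 0" --pt "-0.3 0 0 0.04 0 0 0" --pt "-0.3 0 0 0.04 0 0 0" --pt "-0.3 0 0 0.025 0 0 0" --pt "-0.3 0 0 0.016 0 0 0" --pt "-0.3 0 0 0 0 0 0" --pt "-0.3 0 0 0 0 0 0" --pt "-0.3 0 0 0 0 0 0" --pt "-0.3 0 0 0 0 0 0"

```text
time_s: 5.7
eef_pos: [548.4, 98.6, 110.8]
ee_rot: [0.0, 0.789, 0.615, 0.0]
force: [-0.6, 0.6, 0.5]
grip_width: 0.65
grip_force: 0.0
```

```bash
python3 - <<'E'
from fit import *
f=np.load("f.npy"); state(f)
a=ctrl.capture("wrist");b=ctrl.capture("scene");
b2=cv2.resize(b["img"][120:260,90:270],(771,600),interpolation=cv2.INTER_CUBIC)
cv2.imwrite("pics/g.png",np.hstack([cv2.resize(a["img"],(480,360)),cv2.resize(b2,(320,249),interpolation=cv2.INTER_AREA)[:, :] if 0 else cv2.copyMakeBorder(cv2.resize(b2,(320,249)),0,111,0,0,0)])[:,:,::-1])
E
```

```text
t 5.7 L [-168.1   25.4  110.8] yawerr -0.0017 q [3.000e-04 7.888e-01 6.146e-01 4.000e-04] F [-0.6  0.6  0.5] grip 0.6498120023662934 0.0
```

View pics/g.png

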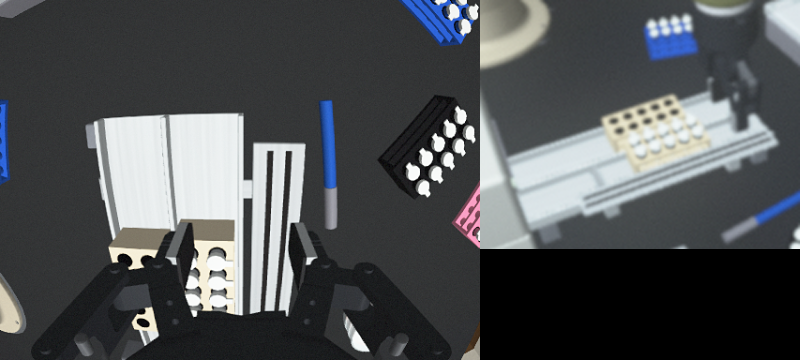

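```bash
python3 - <<'E'
from fit import *
f=np.load("f.npy");p=ctrl.capture("wrist")
s=480/512
for X in [(-179,-2,117),(-157,-2,117),(-179,53,117),(-157,53,117),(-145,-23,80),(-145,23,80),(-168,-2,50),(-168,53,81)]: print(X,(fproj(p,L2W(f,X))*s).round())
E
```

```text
(-179, -2, 117) [190. 220.]
(-157, -2, 117) [193. 253.]
(-179, 53, 117) [289. 220.]
(-157, 53, 117) [286. 253.]
(-145, -23, 80) [174. 237.]
(-145, 23, 80) [236. 238.]
(-168, -2, 50) [205. 193.]
(-168, 53, 81) [280. 210.]
```

Call:
send_rows --pt "-0.3 0 0 0.008 0 0 0" --pt "-0.3 0 0 0.008 0 0 0" --pt "-0.3 0 0 0.008 0 0 0" --pt "-0.3 0 0 0.006 0 0 0" --pt "-0.3 0 0 0.005 0 0 0" --pt "-0.3 0 0 0 0 0 0" --pt "-0.3 0 0 0 0 0 0" --pt "-0.3 0 0 0 0 0 0" --pt "-0.3 0 0 0 0 0 0" --pt "-0.3 0 0 0 0 0 0"

```text
time_s: 7.1
eef_pos: [548.3, 98.5, 75.4]
ee_rot: [0.0, 0.789, 0.615, 0.0]
force: [-0.2, -0.8, 2.3]
grip_width: 0.649
grip_force: 1.1
```

Call:
send_rows --pt "-0.3 0 0 0.006 0 0 0" --pt "-0.3 0 0 0.006 0 0 0" --pt "-0.3 0 0 0.006 0 0 0" --pt "-0.3 0 0 0.005 0 0 0" --pt "-0.3 0 0 0.003 0 0 0" --pt "-0.3 0 0 0 0 0 0" --pt "-0.3 0 0 0 0 0 0" --pt "-0.3 0 0 0 0 0 0" --pt "-0.3 0 0 0 0 0 0" --pt "-0.3 0 0 0 0 0 0"

```text
time_s: 8.35
eef_pos: [548.3, 98.5, 49.4]
ee_rot: [0.0, 0.789, 0.615, 0.0]
force: [4.9, -1.6, 3.7]
grip_width: 0.651
grip_force: 2.6
```

Call:
send_rows --pt "-0.3 0 0 0.001 0 0 0" --pt "-0.3 0 0 0.001 0 0 0" --pt "-0.3 0 0 0.001 0 0 0" --pt "-0.3 0 0 0 0 0 0" --pt "-0.3 0 0 0 0 0 0" --pt "-0.3 0 0 0 0 0 0" --pt "-0.3 0 0 0 0 0 0" --pt "-0.3 0 0 0 0 0 0" --pt "-0.3 0 0 0 0 0 0" --pt "-0.3 0 0 0 0 0 0"

```text
time_s: 9.6
eef_pos: [548.4, 98.5, 46.5]
ee_rot: [0.0, 0.789, 0.615, 0.0]
force: [4.2, -1.7, 7.0]
grip_width: 0.651
grip_force: 3.7
```

Call:
send_rows --pt "-0.3 0 0 0.001 0 0 0" --pt "-0.3 0 0 0 0 0 0" --pt "-0.3 0 0 0 0 0 0" --pt "-0.3 0 0 0 0 0 0" --pt "-0.3 0 0 0 0 0 0" --pt "-0.3 0 0 0 0 0 0" --pt "-0.3 0 0 0 0 0 0" --pt "-0.3 0 0 0 0 0 0" --pt "-0.3 0 0 0 0 0 0" --pt "-0.3 0 0 0 0 0 0"

```text
time_s: 10.85
eef_pos: [548.6, 98.5, 46.1]
ee_rot: [0.0, 0.789, 0.615, 0.0]
force: [2.2, -1.6, 11.0]
grip_width: 0.65
grip_force: 5.9
```

```bash
python3 - <<'E'
from fit import *
f=np.load("f.npy"); state(f)
a=ctrl.capture("wrist");b=ctrl.capture("side")
x=cv2.resize(a["img"][60:340,90:400],(450,406),interpolation=cv2.INTER_CUBIC)
y=cv2.resize(b["img"][110:220,220:330],(350,350),interpolation=cv2.INTER_CUBIC)
cv2.imwrite("pics/i.png",np.hstack([x,cv2.copyMakeBorder(y,0,56,0,0,0)])[:,:,::-1])
E
```

```text
t 10.85 L [-168.1   25.6   46.1] yawerr -0.0016 q [5.000e-04 7.888e-01 6.147e-01 4.000e-04] F [ 2.2 -1.6 11. ] grip 0.650015484599359 5.880497801117599
```

View pics/i.png

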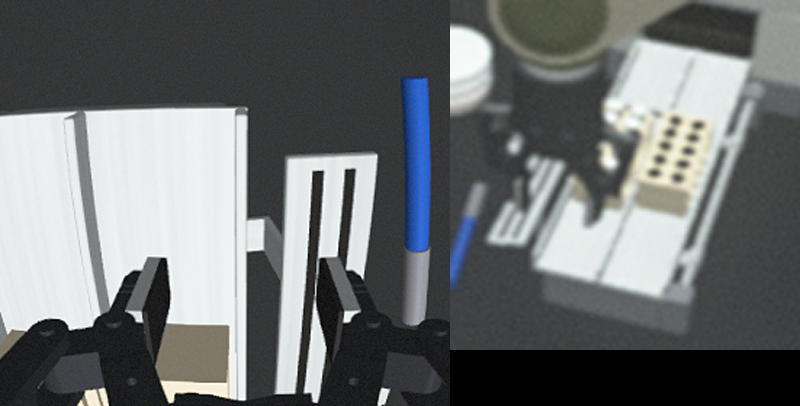

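The bar is fully down on its stop: the force now rises steeply with depth. The push finger is between the rails behind the rack, so I'll push.

Call:
send_rows --pt "-0.3 -0.003 0 0 0 0 0" --pt "-0.3 -0.005 0 0 0 0 0" --pt "-0.3 -0.005 0 0 0 0 0" --pt "-0.3 -0.005 0 0 0 0 0" --pt "-0.3 -0.005 0 0 0 0 0" --pt "-0.3 -0.005 0 0 0 0 0" --pt "-0.3 -0.005 0 0 0 0 0" --pt "-0.3 -0.005 0 0 0 0 0" --pt "-0.3 -0.002 0 0 0 0 0" --pt "-0.3 0 0 0 0 0 0"

```text
time_s: 12.2
eef_pos: [538.9, 60.7, 46.2]
ee_rot: [0.0, 0.789, 0.615, 0.001]
force: [3.0, 4.1, 12.4]
grip_width: 0.651
grip_force: 5.9
```

```bash
python3 - <<'E'
from fit import *
f=np.load("f.npy"); state(f)
E
```

```text
t 12.2 L [-129.    25.4   46.2] yawerr -0.0016 q [1.000e-04 7.888e-01 6.147e-01 1.100e-03] F [ 3.   4.1 12.4] grip 0.6508335192143971 5.878588693449274
```

Steady. Go on, another ~60 mm.

Call:
send_rows --pt "-0.3 -0.006 0 0 0 0 0" --pt "-0.3 -0.006 0 0 0 0 0" --pt "-0.3 -0.006 0 0 0 0 0" --pt "-0.3 -0.006 0 0 0 0 0" --pt "-0.3 -0.006 0 0 0 0 0" --pt "-0.3 -0.006 0 0 0 0 0" --pt "-0.3 -0.006 0 0 0 0 0" --pt "-0.3 -0.006 0 0 0 0 0" --pt "-0.3 -0.006 0 0 0 0 0" --pt "-0.3 -0.002 0 0 0 0 0"

```text
time_s: 13.45
eef_pos: [525.3, 6.5, 46.1]
ee_rot: [-0.0, 0.789, 0.615, 0.001]
force: [4.1, 6.2, 11.6]
grip_width: 0.653
grip_force: 6.3
```

```bash
python3 - <<'E'
from fit import *
f=np.load("f.npy"); state(f)
b=ctrl.capture("scene")
for r in ctrl.landmark_of("rack",b): 
  print(round(r["score"],2),W2L(f,onz(b,r["point"],46)).round())
E
```

```text
t 13.45 L [-73.1  25.3  46.1] yawerr -0.0018 q [-0.      0.7888  0.6146  0.0013] F [ 4.1  6.2 11.6] grip 0.6526876418145727 6.262532249093056
0.72 [-10.  -4.  46.]
0.72 [-334.  229.   46.]
0.63 [-189.  245.   46.]
0.6 [-113.  364.   46.]
0.58 [-202. -223.   46.]
0.54 [-375. -127.   46.]
```

Call:
send_rows --pt "-0.3 -0.006 0 0 0 0 0" --pt "-0.3 -0.006 0 0 0 0 0" --pt "-0.3 -0.006 0 0 0 0 0" --pt "-0.3 -0.006 0 0 0 0 0" --pt "-0.3 -0.006 0 0 0 0 0" --pt "-0.3 -0.006 0 0 0 0 0" --pt "-0.3 -0.006 0 0 0 0 0" --pt "-0.3 -0.006 0 0 0 0 0" --pt "-0.3 -0.006 0 0 0 0 0" --pt "-0.3 -0.004 0 0 0 0 0"

```text
time_s: 14.8
eef_pos: [511.1, -49.6, 46.1]
ee_rot: [-0.0, 0.789, 0.615, 0.001]
force: [4.5, 8.6, 12.9]
grip_width: 0.648
grip_force: 6.6
```

Call:
send_rows --pt "-0.3 -0.002 0 0 0 0 0" --pt "-0.3 -0.002 0 0 0 0 0" --pt "-0.3 -0.002 0 0 0 0 0" --pt "-0.3 -0.001 0 0 0 0 0" --pt "-0.3 -0.001 0 0 0 0 0" --pt "-0.3 0 0 0 0 0 0" --pt "-0.3 0 0 0 0 0 0" --pt "-0.3 0 0 0 0 0 0" --pt "-0.3 0 0 0 0 0 0" --pt "-0.3 0 0 0 0 0 0"

```text
time_s: 16.05
eef_pos: [509.2, -57.3, 46.1]
ee_rot: [-0.0, 0.789, 0.615, 0.001]
force: [4.6, 7.2, 12.8]
grip_width: 0.645
grip_force: 6.5
```

```bash
python3 - <<'E'
from fit import *
f=np.load("f.npy"); state(f)
E
```

```text
t 16.05 L [-7.3 25.2 46.1] yawerr -0.0015 q [-1.000e-04  7.887e-01  6.147e-01  1.200e-03] F [ 4.6  7.2 12.8] grip 0.6454851576463516 6.534545347094536
```

Not at the stop yet; push slowly until the force rises.

Call:
send_rows --pt "-0.3 -0.001 0 0 0 0 0" --pt "-0.3 -0.001 0 0 0 0 0" --pt "-0.3 -0.001 0 0 0 0 0" --pt "-0.3 -0.001 0 0 0 0 0" --pt "-0.3 -0.001 0 0 0 0 0" --pt "-0.3 0 0 0 0 0 0" --pt "-0.3 0 0 0 0 0 0" --pt "-0.3 0 0 0 0 0 0" --pt "-0.3 0 0 0 0 0 0" --pt "-0.3 0 0 0 0 0 0"

```text
time_s: 17.3
eef_pos: [507.9, -62.2, 46.1]
ee_rot: [-0.0, 0.789, 0.615, 0.001]
force: [4.4, 6.6, 12.6]
grip_width: 0.653
grip_force: 6.7
```

Call:
send_rows --pt "-0.3 -0.001 0 0 0 0 0" --pt "-0.3 -0.001 0 0 0 0 0" --pt "-0.3 0 0 0 0 0 0" --pt "-0.3 0 0 0 0 0 0" --pt "-0.3 0 0 0 0 0 0" --pt "-0.3 0 0 0 0 0 0" --pt "-0.3 0 0 0 0 0 0" --pt "-0.3 0 0 0 0 0 0" --pt "-0.3 0 0 0 0 0 0" --pt "-0.3 0 0 0 0 0 0"

```text
time_s: 18.55
eef_pos: [507.4, -64.1, 46.1]
ee_rot: [-0.0, 0.789, 0.615, 0.001]
force: [4.1, 6.6, 12.3]
grip_width: 0.655
grip_force: 6.6
```

```bash
python3 - <<'E'
from fit import *
f=np.load("f.npy"); state(f)
b=ctrl.capture("scene")
for r in ctrl.landmark_of("rack",b): 
  print(round(r["score"],2),W2L(f,onz(b,r["point"],46)).round())
E
```

```text
t 18.55 L [-0.3 25.1 46.1] yawerr -0.0015 q [-1.000e-04  7.888e-01  6.147e-01  1.200e-03] F [ 4.1  6.6 12.3] grip 0.6548403224046712 6.570648376364261
0.87 [-112.  361.   46.]
0.75 [-189.  245.   46.]
0.58 [-199. -212.   46.]
0.58 [-336.  227.   46.]
0.55 [58.  0. 46.]
```

Call:
send_rows --pt "-0.3 -0.001 0 0 0 0 0" --pt "-0.3 -0.001 0 0 0 0 0" --pt "-0.3 -0.001 0 0 0 0 0" --pt "-0.3 0 0 0 0 0 0" --pt "-0.3 0 0 0 0 0 0" --pt "-0.3 0 0 0 0 0 0" --pt "-0.3 0 0 0 0 0 0" --pt "-0.3 0 0 0 0 0 0" --pt "-0.3 0 0 0 0 0 0" --pt "-0.3 0 0 0 0 0 0"

```text
time_s: 19.9
eef_pos: [507.4, -64.6, 46.1]
ee_rot: [-0.001, 0.789, 0.614, 0.003]
force: [10.3, 23.3, 13.6]
grip_width: 0.649
grip_force: 15.2
```

Call:
send_rows --pt "-0.3 -0.001 0 0 0 0 0" --pt "-0.3 -0.001 0 0 0 0 0" --pt "-0.3 0 0 0 0 0 0" --pt "-0.3 0 0 0 0 0 0" --pt "-0.3 0 0 0 0 0 0" --pt "-0.3 0 0 0 0 0 0" --pt "-0.3 0 0 0 0 0 0" --pt "-0.3 0 0 0 0 0 0" --pt "-0.3 0 0 0 0 0 0" --pt "-0.3 0 0 0 0 0 0"

```text
time_s: 21.15
eef_pos: [507.3, -64.7, 46.2]
ee_rot: [-0.002, 0.79, 0.613, 0.005]
force: [14.6, 35.1, 13.4]
grip_width: 0.649
grip_force: 21.5
```

The force rose sharply, so the rack is against the stop. Back off with the bar held, then rise.

Call:
send_rows --pt "-0.3 0.004 0 0 0 0 0" --pt "-0.3 0.004 0 0 0 0 0" --pt "-0.3 0.006 0 0 0 0 0" --pt "-0.3 0.006 0 0 0 0 0" --pt "-0.3 0.006 0 0 0 0 0" --pt "-0.3 0.006 0 0 0 0 0" --pt "-0.3 0 0 0 0 0 0" --pt "-0.3 0 0 0 0 0 0" --pt "-0.3 0 0 0 0 0 0" --pt "-0.3 0 0 0 0 0 0"

```text
time_s: 22.4
eef_pos: [514.0, -39.5, 46.1]
ee_rot: [0.001, 0.789, 0.615, 0.0]
force: [2.4, -3.7, 11.4]
grip_width: 0.652
grip_force: 5.9
```

Call:
send_rows --pt "-0.3 0 0 -0.006 0 0 0" --pt "-0.3 0 0 -0.006 0 0 0" --pt "-0.3 0 0 -0.006 0 0 0" --pt "-0.3 0 0 -0.006 0 0 0" --pt "-0.3 0 0 -0.006 0 0 0" --pt "-0.3 0 0 -0.006 0 0 0" --pt "-0.3 0 0 -0.02 0 0 0" --pt "-0.3 0 0 -0.03 0 0 0" --pt "-0.3 0.03 0 -0.04 0 0 0" --pt "-0.3 0.04 0 -0.04 0 0 0"

```text
time_s: 23.65
eef_pos: [530.5, 29.1, 212.7]
ee_rot: [-0.0, 0.789, 0.614, -0.0]
force: [0.8, -0.4, -0.0]
grip_width: 0.649
grip_force: 0.0
```

Call:
send_rows --pt "-0.3 0.04 0 -0.03 0 0 0" --pt "-0.3 0.02 0 -0.01 0 0 0" --pt "-0.3 0 0 0 0 0 0" --pt "-0.3 0 0 0 0 0 0" --pt "-0.3 0 0 0 0 0 0" --pt "-0.3 0 0 0 0 0 0" --pt "-0.3 0 0 0 0 0 0" --pt "-0.3 0 0 0 0 0 0" --pt "-0.3 0 0 0 0 0 0" --pt "-0.3 0 0 0 0 0 0"

```text
time_s: 24.9
eef_pos: [545.2, 86.9, 251.3]
ee_rot: [-0.0, 0.789, 0.615, 0.0]
force: [0.6, 0.2, 0.1]
grip_width: 0.653
grip_force: 0.0
```

```bash
python3 - <<'E'
from fit import *
f=np.load("f.npy"); state(f)
a=ctrl.capture("wrist");b=ctrl.capture("scene")
for r in ctrl.landmark_of("rack",b): print(round(r["score"],2),W2L(f,onz(b,r["point"],46)).round())
overlay(a,f,62,"pics/j0.png",(130,40,400,340),1.5); x=cv2.imread("pics/j0.png")
y=cv2.resize(b["img"][140:270,90:270],(390,282),interpolation=cv2.INTER_CUBIC)[:,:,::-1]
cv2.imwrite("pics/j.png",np.hstack([x,cv2.copyMakeBorder(y,0,x.shape[0]-282,0,0,0)]))
E
```

```text
t 24.9 L [-156.    25.1  251.3] yawerr -0.0018 q [-0.      0.7888  0.6146  0.    ] F [0.6 0.2 0.1] grip 0.6530902359416243 0.0
0.94 [-208. -230.   46.]
0.84 [-114.  365.   46.]
0.68 [59.  1. 46.]
0.68 [-332.  227.   46.]
0.67 [-189.  247.   46.]
```

View pics/j.png

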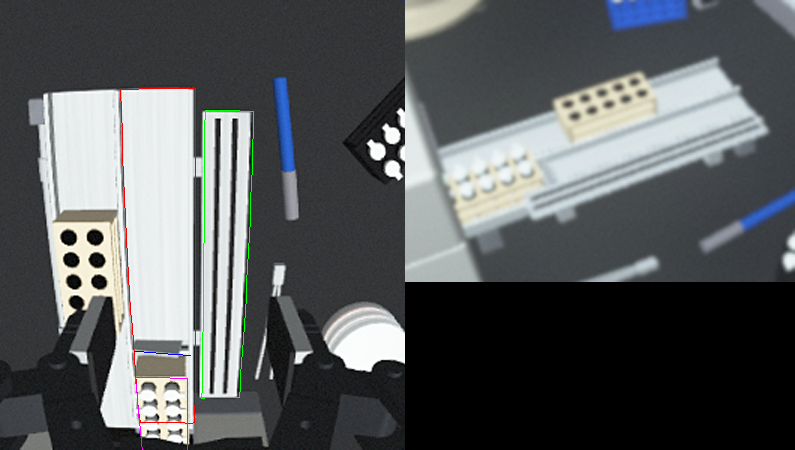

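The pictures show the rack home against the stop, at the overlay position. The gate blade is up behind it at (160,346), the bar is back up, and the spare rack hasn't moved.

```bash
python3 -c "
from rig import ctrl
print(ctrl.finish_job())"
```

```text
the job is handed in; nothing more can be done
None
```

The rack is fully home against the end stop with the gate sprung up behind it, the hand is clear, and the job was handed in at about 25 s; the hand-in returned no verdict.

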